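# Lock the jam nut on the connecting-rod fixture

### The arm

A 7-joint arm with a two-finger parallel gripper is mounted at the origin on the work surface. World frame = base frame: x ahead of the robot, y to its left, z up, the work surface at z = 0. Lengths are in m, angles in rad, forces in N, time in s.
With the tool pointing down it reaches from about 0.4 to 0.925 m from the base axis. Payload 5.6 kg.
Tool frame: the origin (TCP) lies on the centre line of the jaws, within the pads' length; the fingertips stand 19 mm ahead of it and the grasp point (between the pads) is the TCP; z points along the fingers, y is the line along which they close (so a half turn about z gives the same grasp; the last joint's range is limited). The gripper opens to 85 mm and grips with 20 to 120 N. Pads are 22 mm wide; open, the fingers measure 114 mm over their backs; the gripper's body (76 mm by 85 mm) begins 54 mm behind the grasp point. The pads swing forward as they close: fully open they stand 13 mm farther back than shut.
Start: joints at [-1.249, 0.468, -0.012, 1.603, 0.006, 1.071, -0.056], TCP at [0.232, 0.607, 0.25] pointing down, gripper open.
Joint ranges: [-2.53, 2.53], [-0.31, 2.02], [-1.57, 1.55], [0.28, 2.44], [-1.29, 4.43], [0.15, 1.84], [-2.92, 2.92]. Speed limits (rad/s): [2.57, 2.57, 3.14, 3.14, 3.14, 3.14, 3.14].

### API

Orientations are given as a unit quaternion [x, y, z, w].
In Python, from workcell import * gives the robot as it stands.
- The arm moves only by the tool send_rows, never from a script. Its argument "moves" is a list of rows, each a list of 3 entries, a list of its own where there are three numbers: the shift along the tool's x, y, z in mm, then the turn, a rotation vector about the tool's x, y, z in rad, then the finger opening in mm, from 0 to 85.4. A call has 1 to 5 rows; each row shifts and turns the commanded pose from where the row before left it, along the tool's axes as they then stand; what a row does not reach is not made up. A row lasts 1/12 s, in which the tool goes at most 41.7 mm and 7.16 degrees, less where a joint would pass 70% of its speed; a pose out of reach is approached as far as the arm can. A call is refused whole if a number of a shift passes 41.7 or a number of a turn 0.125, either way. A call with a gripper value outside its range is refused whole. The fingers move at their own pace and stop on an object; the grip force is fixed at half the most. Time passes only in rows, so rows that do not move let the fingers close. It gives the time, the measured TCP pose, the force, the opening and the grip force at its end, in the units of the state.
- get_obs(): the state, without advancing time (a new reading comes with each control period).
- get_image(name): name is "scene" or "top" or "wrist"; returns the picture (384x512x3 uint8, blue, green, red); there is no depth.
- get_calibration(name): a dict with "vfov" (degrees; the focal length in pixels is half the picture's height over the tangent of half this angle, whatever the lens; pixels are square), "cx", "cy" (the principal point, pixels), "dist" ([k1, k2, p1, p2, k3] as OpenCV has them; the pictures are not rectified), "extrinsics" (4x4, takes a point from world to camera coordinates). Camera axes: x right, y down, z forward; pixel columns grow to the right and rows downward; lengths in m; the calibration is good to about 2 mm. A picture is of the moment at which its call begins: read the wrist's pose just before it. get_calibration takes no time and is no camera call; for the wrist camera it gives the pose at the moment of the call.
- sign_off(): hands the job in; it is judged then, once.
Trained networks look in the newest picture that a camera, given by its name, has taken for a name from the list of things; names that differ only in an ending like _2 or _b are one class to them, and where a whole thing is asked for, a point or a joint stands for the part that bears it (a point fixed in the world has none). Each returns a list of dicts, best first, with "p" (0 to 1); they miss things now and then, are a little off and sometimes report something else, mostly with a low value. They report only what shows in the picture. A call takes as long as a camera call.
- boxes_of(thing, camera): "centre" ([row, column] as shares, 0 to 1, of the picture: columns of its width, rows of its height, amid what is visible of it).
- tip_of(thing, camera): "centre" ([row, column] as shares, 0 to 1, of the picture: columns of its width, rows of its height: a listed point, or the origin of a listed thing).
The state is a dict: "t": time; "joints": joint angles; "joint_vel": joint speeds; "tau": joint torques, N m; "tool_pos": TCP position; "tcp_rot": TCP orientation; "wrist_force": force on the tool from outside, world axes, zero at the start; "torque": the same for the moment, N m; "gripper_width": finger opening in m; "gripper_force": force on a finger pad.
Only numpy, scipy, OpenCV 4.12 (cv2) and the standard library are available. Lean on these libraries where they do the work, as an engineer would, in place of code of your own. Each camera call takes 0.05 s, during which the arm holds its last target. There are 200 camera calls.

### The job

The black nut holding the connecting rod on the fixture is set just right and must not turn. Run the bright second nut above it down the stud and tighten it firmly, a good hand-tight, against the black nut so that the two are locked together, without dragging the black nut round; then let go. Leave everything else on the bench where it lies.

Things in the scene. Friction and masses are not known exactly. Their poses are not given: they have to be found in the camera images.
- jam_nut: The second nut, to be run down: bright hexagon nut, 30 mm across flats, 34.6 across corners, 14 mm high, on the upright stud above the black nut. Origin: centre of its underside, on the stud's axis; z up; y square to one flat (others every 60 degrees). Clockwise from above lowers it 2 mm per turn. Turns freely (about 0.03 N m) until its underside, at first 1.0 to 1.9 mm clear, meets the black nut.
- jam_dot (a point): The red dot on the second nut's top, by one corner, 14 mm from the axis, 14 mm above its underside (along its x axis). Once this nut meets the black one the torque jumps to 0.4 N m, then climbs steeply, about 3 N m per rad. Hand-tight is 0.65 to 0.85 N m; below 0.58 N m it is still loose. Let go, it stays tight.
- set_nut: The first nut, already set: black hexagon nut, 30 mm across flats, 18 mm high, on the clamp washer, directly below the second nut on the same stud. Origin: centre of its underside, on the stud's axis; z up; x to the corner with the yellow stripe. Held by friction only: more than about 1 N m through the second nut, or fingers that grip both nuts, drags it round.
- set_mark (a point): The yellow witness stripe on a corner of the black nut, halfway up, 17.3 mm from the stud's axis: shows whether that nut has turned.
- fixture: Dark steel inspection fixture, bolted down: plate 290 x 110 x 20 mm with a connecting rod clamped flat on it, big end round the stud. Origin: on the bench under the stud's axis; x along the rod to its small end, 150 mm away; z up. The threaded stud (20 mm across) ends 112 mm above the bench. Clamp washer 68 mm across, its top 52 mm above the bench; all else is lower.
- rod1: a loose connecting rod beside the fixture, bare steel, bronze bush in the small end, 190 x 88 x 24 mm. Origin: on its underside, at the big end's centre.
- rod2: a loose connecting rod like rod1, at the left of the bench. Origin: on its underside, at the big end's centre.
- rod3: a loose connecting rod like rod1, at the right of the bench. Origin: on its underside, at the big end's centre.
- spare_nut: a loose black hexagon nut, 30 mm across flats, 18 mm high, lying beside the fixture. Origin: on its underside, at the centre.
- spare_washer: a loose dark washer, 68 mm across, 8 mm thick, beside the fixture. Origin: on its underside, at the centre.
- ring_gauge: a loose bright setting ring, 84 mm across, 20 mm thick, beside the fixture. Origin: on its underside, at the centre.
- paint_bottle: a small upright yellow bottle, 28 mm across, 75 mm high. Origin: on its underside, at the centre.
- hex_key: an L-shaped hexagon key lying flat, 100 x 34 x 8 mm. Origin: on its underside, at the centre.

How it is judged:
On the way:
1. the second nut has been run down to the black nut (gap under 0.3 mm) (z of jam_nut in the frame of set_nut below 0.0183 m), for 0.05 s.
At the end, for the whole second after the job is handed in: The second nut, let go and at rest, is tight on the black nut (drawn down 0.076 mm or more past first touch, as 0.58 N m or more leaves it); the yellow mark on the black nut is within 1.5 mm of its start; every loose thing is within 15 mm of where it lay (z of jam_nut in the frame of set_nut below 0.017924 m and contact force between the fingers and jam_nut below 0.1 N and angular speed of jam_nut below 0.1 rad/s and distance of set_mark from where it was at the start of the episode below 0.0015 m and not (distance of any of rod1, rod2, rod3, spare_nut, spare_washer, ring_gauge, paint_bottle, hex_key from where it was at the start of the episode above 0.015 m)).
It fails at once if the black nut is turned: its yellow mark moves more than 1.5 mm (distance of set_mark from where it was at the start of the episode above 0.0015 m).
It fails at once if a loose thing on the bench is moved more than 15 mm (distance of any of rod1, rod2, rod3, spare_nut, spare_washer, ring_gauge, paint_bottle, hex_key from where it was at the start of the episode above 0.015 m).
It also fails if it takes over 64 s, if anything falls off the work surface, if the arm or the gripper's body presses on something with over 40 N, if the wrist force passes 120 N, or if a joint passes its speed limit or range.

## Working session

There is one attempt and no reset: what is moved stays moved. The work goes in short steps, Python scripts to look and compute and a tool call to move; the robot and the scene stay as the last step left them, time stands still between calls to the robot, and variables do not carry over. Pictures are saved under pics/ and viewed, at most 10 in all, crops included, and the job is handed in when it is done.

Besides the shell and the picture viewer there is one more tool, called after "Call:" as name(argument=value, ...) on one line, values as JSON. send_rows: Moves the arm, as the interface text tells. Its arguments: {"type":"object","properties":{"moves":{"type":"array"}},"required":["moves"]}

```bash
mkdir -p pics; ls
cat > h.py <<'E'
from workcell import *
import numpy as np, cv2
from scipy.spatial.transform import Rotation as R
def cam(n):
    c=get_calibration(n); f=192/np.tan(np.radians(c["vfov"])/2)
    K=np.array([[f,0,c["cx"]],[0,f,c["cy"]],[0,0,1]]); return K,np.array(c["dist"],float),np.array(c["extrinsics"])
def ray(n,px):
    K,d,E=cam(n); u=cv2.undistortPoints(np.array([[px]],float),K,d)[0,0]
    Rw=E[:3,:3].T; return -Rw@E[:3,3], Rw@np.array([u[0],u[1],1])
def atz(n,px,z):
    o,v=ray(n,px); return o+v*(z-o[2])/v[2]
def proj(n,P):
    K,d,E=cam(n); return cv2.projectPoints(np.array(P,float).reshape(-1,1,3),cv2.Rodrigues(E[:3,:3])[0],E[:3,3],K,d)[0][:,0]
def px(b): return (b["centre"][1]*512,b["centre"][0]*384)
E
python3 - <<'E'
from h import *
o=get_obs(); print(o["t"],o["tool_pos"],o["tcp_rot"],R.from_quat(o["tcp_rot"]).as_matrix().round(3),o["wrist_force"],o["torque"])
for n in ["scene","top"]:
    cv2.imwrite(f"pics/{n}0.png",get_image(n))
    for t,z in [("jam_nut",.075),("jam_dot",.086),("set_mark",.061),("fixture",0)]:
        r=tip_of(t,n)[:2]
        for b in r: print(n,t,round(b["p"],2),np.round(px(b),1),atz(n,px(b),z).round(4))
E
```

```text
pics
0.0 [0.23179998 0.60669849 0.24932257] [ 1.81459574e-01  9.83397997e-01 -8.90670151e-04 -1.00758616e-04] [[-0.934  0.357 -0.001]
 [ 0.357  0.934 -0.002]
 [-0.    -0.002 -1.   ]] [-0.50340973 -0.16334359 -0.48602911] [-0.00800075  0.01015951 -0.00747781]
scene jam_nut 0.44 [225.3 191.4] [ 0.5405 -0.0705  0.075 ]
scene jam_nut 0.4 [240.1 250.4] [ 0.804  -0.1731  0.075 ]
scene jam_dot 0.49 [222.5 192.7] [ 0.5563 -0.0887  0.086 ]
scene set_mark 0.41 [235.  191.8] [ 0.5416 -0.0361  0.061 ]
scene fixture 0.72 [228.3 209.4] [ 0.5396 -0.0626  0.    ]
scene fixture 0.67 [226.5 196.3] [ 0.4716 -0.0311  0.    ]
top jam_nut 0.61 [272.4 196.4] [ 0.5399 -0.068   0.075 ]
top jam_nut 0.43 [268.5 194.2] [ 0.5477 -0.0549  0.075 ]
top jam_dot 0.45 [277.1 194. ] [ 0.5467 -0.0836  0.086 ]
top set_mark 0.55 [268.2 192.8] [ 0.554  -0.0543  0.061 ]
top set_mark 0.43 [390.3 230.6] [ 0.4182 -0.468   0.061 ]
top fixture 0.59 [269.4 197.6] [ 0.5435 -0.0602  0.    ]
```

Run:
```python
import cv2,numpy as np
a=cv2.imread("pics/top0.png");b=cv2.imread("pics/scene0.png")
cv2.imwrite("pics/both.png",cv2.resize(np.hstack([a[60:320,100:480],b[90:350,80:460]]),(800,274),interpolation=cv2.INTER_CUBIC))
```

```text
(no output)
```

View pics/both.png

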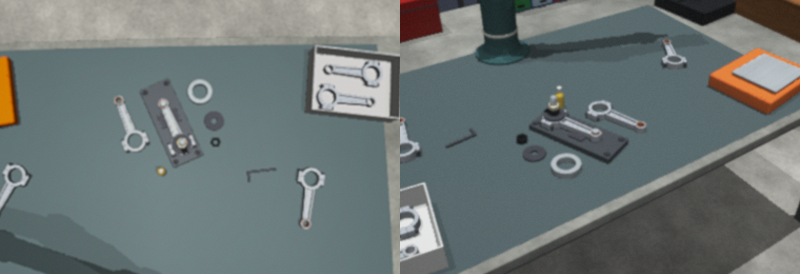

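Call:
send_rows(moves=[[[-26, -26, 0], [0, 0, 0], 60], [[-26, -26, 0], [0, 0, 0], 60], [[-26, -26, 0], [0, 0, 0], 60], [[-26, -26, 0], [0, 0, 0], 60], [[-26, -26, 0], [0, 0, 0], 60]])

```text
t: 0.92
tool_pos: [0.3074, 0.4378, 0.2504]
tcp_rot: [0.181, 0.983, 0.0, 0.0]
wrist_force: [1.1, -0.3, 0.5]
gripper_width: 0.0597
gripper_force: 0.0
```

Call:
send_rows(moves=[[[-26, -26, 0], [0, 0, 0], 60], [[-26, -26, 0], [0, 0, 0], 60], [[-26, -26, 0], [0, 0, 0], 60], [[-26, -26, 0], [0, 0, 0], 60], [[-26, -26, 0], [0, 0, 0], 60]])

```text
t: 1.33
tool_pos: [0.3825, 0.2699, 0.2506]
tcp_rot: [0.181, 0.983, 0.0, 0.0]
wrist_force: [1.1, 0.3, 0.3]
gripper_width: 0.0598
gripper_force: 0.0
```

Call:
send_rows(moves=[[[-26, -26, 0], [0, 0, 0], 60], [[-26, -26, 0], [0, 0, 0], 60], [[-26, -26, 0], [0, 0, 0], 60], [[-26, -26, 0], [0, 0, 0], 60], [[-26, -26, 0], [0, 0, 0], 60]])

```text
t: 1.75
tool_pos: [0.4576, 0.102, 0.2507]
tcp_rot: [0.181, 0.983, 0.0, 0.0]
wrist_force: [1.2, 0.2, 0.4]
gripper_width: 0.0601
gripper_force: 0.0
```

Call:
send_rows(moves=[[[-26, -26, 0], [0, 0, 0], 60], [[-26, -26, 0], [0, 0, 0], 60], [[-26, -26, 0], [0, 0, 0], 60], [[-26, -20, 0], [0, 0, 0], 60], [[0, 0, 0], [0, 0, 0], 60]])

```text
t: 2.17
tool_pos: [0.5217, -0.0318, 0.251]
tcp_rot: [0.186, 0.983, -0.001, 0.002]
wrist_force: [0.2, 0.3, -0.0]
gripper_width: 0.0598
gripper_force: 0.0
```

```bash
cat > look.py <<'E'
from h import *
import sys
o=get_obs(); Rm=R.from_quat(o["tcp_rot"]).as_matrix(); print(o["t"],o["tool_pos"].round(4) if hasattr(o["tool_pos"],"round") else o["tool_pos"],Rm.round(3).tolist(),np.round(o["joints"],3),o["wrist_force"],o["torque"],o["gripper_width"])
E0=get_calibration("wrist")["extrinsics"]; E0=np.array(E0); print("cam",(-E0[:3,:3].T@E0[:3,3]).round(4),E0[2,:3].round(3))
im=get_image("wrist"); cv2.imwrite(f"pics/{sys.argv[1]}.png",cv2.resize(im,(768,576)))
for t,z in [("jam_nut",.0715),("jam_dot",.0855),("set_mark",.061),("set_nut",.052),("paint_bottle",0),("fixture",0)]:
    for b in tip_of(t,"wrist")[:2]: print(t,round(b["p"],2),np.round(px(b),1),atz("wrist",px(b),z).round(4))
E
python3 look.py w1
```

```text
2.1667 [ 0.5217 -0.0318  0.251 ] [[-0.931, 0.365, 0.003], [0.365, 0.931, -0.003], [-0.004, -0.002, -1.0]] [-0.332  0.252  0.385  1.936 -0.11   0.971  1.301] [ 0.17842133  0.29950915 -0.02638041] [-0.01816202  0.01572987 -0.06831805] 0.05979539489397041
cam [ 0.4531 -0.0036  0.3744] [ 0.273 -0.109 -0.956]
jam_nut 0.9 [234.8 209.7] [ 0.5417 -0.0599  0.0715]
jam_dot 0.6 [222.  217.2] [ 0.54   -0.0716  0.0855]
set_mark 0.59 [250.5 210.1] [ 0.5511 -0.0426  0.061 ]
set_nut 0.74 [ 35.3 202. ] [ 0.4518 -0.285   0.052 ]
set_nut 0.56 [237.4 201.7] [ 0.5387 -0.0542  0.052 ]
paint_bottle 0.9 [262.8 113.1] [0.4555 0.0101 0.    ]
paint_bottle 0.51 [ 36.4 201.1] [ 0.4516 -0.3293  0.    ]
fixture 0.84 [242.7 195.2] [ 0.5471 -0.0533  0.    ]
```

View pics/w1.png

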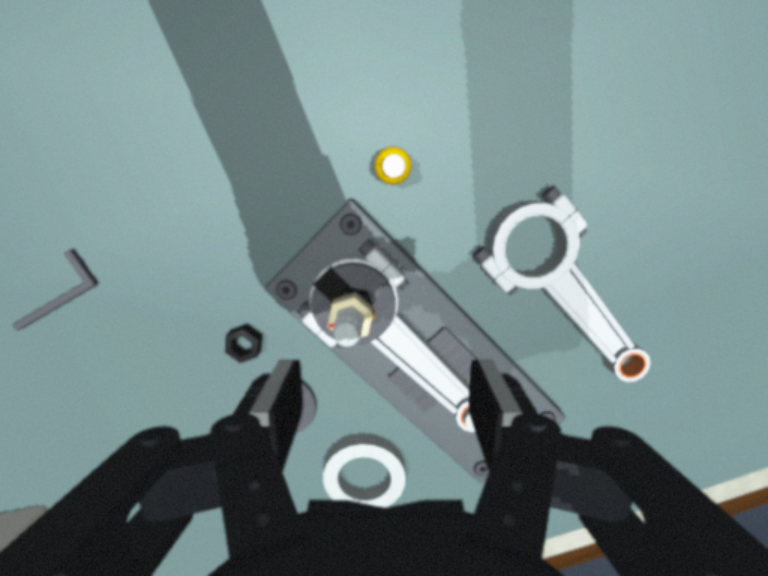

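Run:
```python
from h import *
im=get_image("wrist"); c=im[170:245,185:285]
cv2.imwrite("pics/c1.png",cv2.resize(c,(800,600),interpolation=cv2.INTER_CUBIC))
```

```text
(no output)
```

View pics/c1.png

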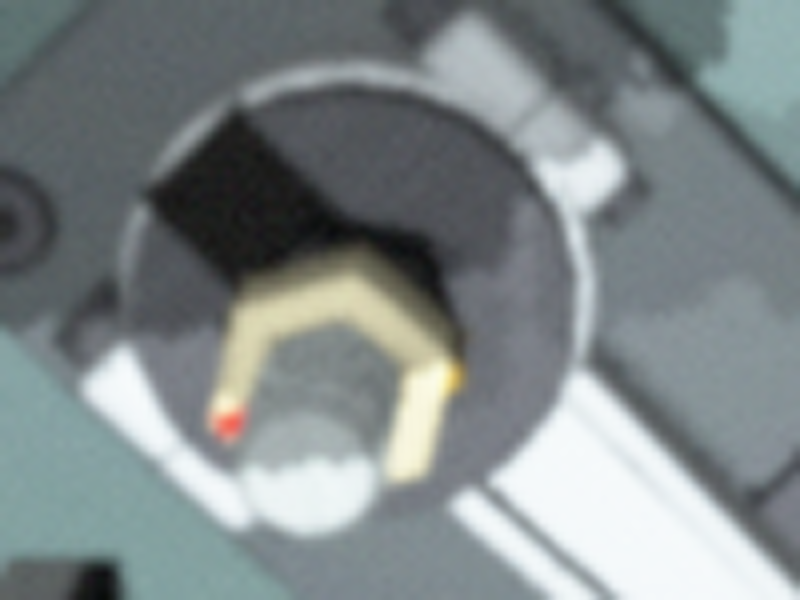

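```bash
cat > fit.py <<'E'
from h import *
from scipy.optimize import least_squares
g=lambda p:np.array(p)/8+[185,170]
wash=g([(350,63),(122,290),(592,290),(245,95),(555,170),(160,180)])
stud=g((311,472)); dot=g((228,423))
a=np.linspace(0,2*np.pi,360)
def res(q,w=1):
    x,y,th=q
    c=proj("wrist",np.c_[x+.034*np.cos(a),y+.034*np.sin(a),0*a+.052])
    r=[np.min(np.linalg.norm(c-p,axis=1)) for p in wash]
    r2=proj("wrist",[[x,y,.112]])[0]-stud
    r3=proj("wrist",[[x+.014*np.cos(th),y+.014*np.sin(th),.0855]])[0]-dot
    return np.r_[r,r2,r3]
K,d,E=cam("wrist")
s=least_squares(res,[.54,-.066,-2],diff_step=1e-4)
x,y,th=s.x; print(s.x,np.degrees(th),s.fun.round(2))
top=proj("wrist",[[x+.0173*np.cos(th+k*np.pi/3),y+.0173*np.sin(th+k*np.pi/3),.0855] for k in range(6)])
print("corners in crop",((top-[185,170])*8).round(0).tolist())
for i in (0,1,2): print(atz("wrist",[stud,dot,g((455,375))][i],[.112,.0855,.061][i]))
E
python3 fit.py
```

```text
[ 0.54221847 -0.06588096 -1.53292791] -87.83029978592315 [ 1.65  0.75  1.    0.63  1.47  0.29  0.17 -2.07  1.49 -0.81]
corners in crop [[218.0, 425.0], [322.0, 496.0], [437.0, 451.0], [451.0, 332.0], [346.0, 258.0], [228.0, 306.0]]
[ 0.54421195 -0.0668927   0.112     ]
[ 0.54304152 -0.08176191  0.0855    ]
[ 0.55571113 -0.05488414  0.061     ]
```

Call:
send_rows(moves=[[[-16, -12, 20], [0, 0, 0], 60], [[-17, -12, 20], [0, 0, 0], 60], [[0, 0, 20], [0, 0, -0.12], 60], [[0, 0, 10], [0, 0, -0.12], 60], [[0, 0, 0], [0, 0, -0.12], 60]])

```text
t: 2.98
tool_pos: [0.5398, -0.0584, 0.1776]
tcp_rot: [-0.001, 1.0, 0.0, -0.003]
wrist_force: [-0.6, 0.1, 0.7]
gripper_width: 0.0599
gripper_force: 0.0
```

Call:
send_rows(moves=[[[0, 0, 0], [0, 0, -0.12], 60], [[0, 0, 0], [0, 0, -0.12], 60], [[0, 0, 0], [0, 0, -0.12], 60], [[0, 0, 0], [0, 0, -0.12], 60], [[0, 0, 0], [0, 0, -0.12], 60]])

```text
t: 3.4
tool_pos: [0.5415, -0.0583, 0.1804]
tcp_rot: [-0.297, 0.955, 0.0, 0.0]
wrist_force: [-0.1, -0.1, 0.2]
gripper_width: 0.0597
gripper_force: 0.0
```

Call:
send_rows(moves=[[[0, 0, 0], [0, 0, -0.12], 60], [[0, 0, 0], [0, 0, -0.12], 60], [[0, 0, 0], [0, 0, -0.12], 60], [[0, 0, 0], [0, 0, -0.12], 60], [[0, 0, 0], [0, 0, -0.12], 60]])

```text
t: 3.82
tool_pos: [0.5415, -0.0583, 0.1804]
tcp_rot: [-0.566, 0.825, -0.0, 0.0]
wrist_force: [-0.1, -0.0, 0.1]
gripper_width: 0.0601
gripper_force: 0.0
```

```bash
python3 look.py w2
```

```text
3.8167 [ 0.5415 -0.0583  0.1804] [[-0.36, -0.933, 0.0], [-0.933, 0.36, 0.0], [-0.0, -0.0, -1.0]] [ 0.016  0.376  0.037  1.926 -0.018  0.839  2.836] [-0.07679192 -0.04383567  0.11906396] [-0.06839022  0.02048216  0.01518991] 0.060106088848044394
cam [ 0.5156 -0.1267  0.3042] [ 0.104  0.272 -0.957]
set_mark 0.85 [244.5 206.1] [ 0.5554 -0.0544  0.061 ]
set_nut 0.97 [252.7 184. ] [ 0.5418 -0.0687  0.052 ]
set_nut 0.52 [243.9 179.7] [ 0.5477 -0.0754  0.052 ]
paint_bottle 0.75 [348.5 203.8] [0.4556 0.0042 0.    ]
fixture 0.89 [254.8 173.4] [ 0.5408 -0.0669  0.    ]
```

View pics/w2.png

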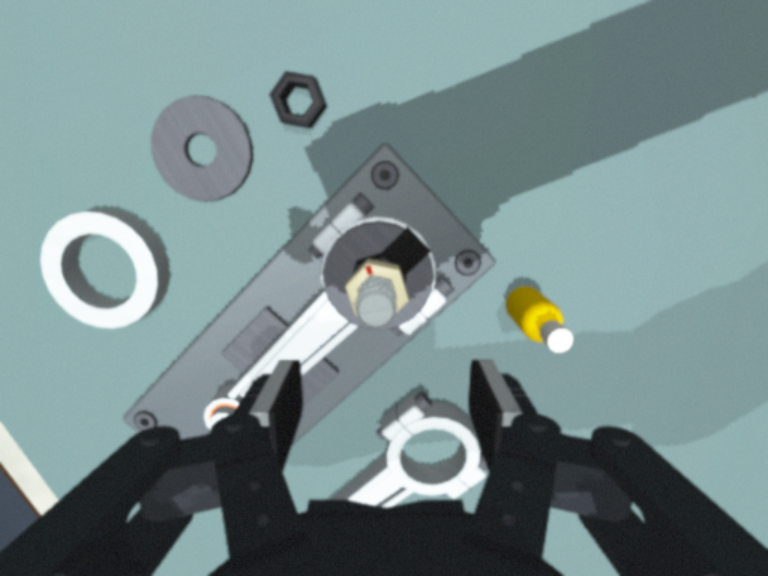

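Run:
```python
from h import *
im=get_image("wrist"); c=im[140:222,200:309]
cv2.imwrite("pics/c2.png",cv2.resize(c,(109*7,82*7),interpolation=cv2.INTER_CUBIC))
```

```text
(no output)
```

View pics/c2.png

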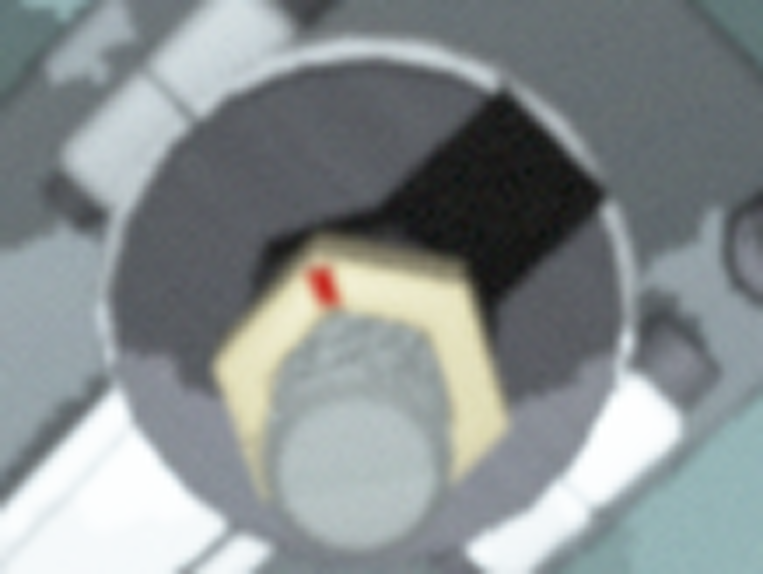

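```bash
cat > fit2.py <<'E'
from h import *
from scipy.optimize import least_squares
g=lambda p:np.array(p)/7+[200,140]
obs=g([(357,472),(323,287),(312,260),(467,273),(509,420),(214,367)])
def P(q):
    x,y,th=q; f=lambda r,a,z:[x+r*np.cos(th+a),y+r*np.sin(th+a),z]; k=np.pi/3
    return [[x,y,.112],f(.014,0,.0855),f(.0173,0,.0855),f(.0173,-k,.0855),f(.0173,-2*k,.0855),f(.0173,k,.0855)]
s=least_squares(lambda q:(proj("wrist",P(q))-obs).ravel(),[.543,-.066,-1.57],x_scale=[.01,.01,.1])
x,y,th=s.x; print(x,y,np.degrees(th),s.fun.reshape(-1,2).round(1).tolist())
o=get_obs(); Rm=R.from_quat(o["tcp_rot"]).as_matrix()
ty=np.degrees(np.arctan2(Rm[1,1],Rm[0,1])); print("tool y",ty)
print("shift tool mm",Rm.T@(np.array([x,y,.2])-o["tool_pos"])*1000)
print("cw turn options rad",[np.radians((ty-(np.degrees(th)+30+60*k))%360) for k in range(6)])
E
python3 fit2.py
```

```text
0.5426140096104987 -0.06730357237945576 -91.67228175980647 [[0.4, -0.3], [-0.3, -0.6], [-0.2, -0.6], [-0.6, 1.3], [0.5, 0.0], [0.0, 0.3]]
tool y 158.4129598697308
shift tool mm [  7.41003091  -4.06696263 -19.66833459]
cw turn options rad [np.float64(3.8412121014827156), np.float64(2.7940145502861182), np.float64(1.7468169990895202), np.float64(0.6996194478929223), np.float64(5.935607203875911), np.float64(4.8884096526793135)]
```

Call:
send_rows(moves=[[[7.2, -4.4, 0], [0, 0, 0], 60], [[0, 0, 0], [0, 0, 0.12], 60], [[0, 0, 0], [0, 0, 0.12], 60], [[0, 0, 0], [0, 0, 0.12], 60], [[0, 0, 0], [0, 0, 0.12], 60]])

```text
t: 4.63
tool_pos: [0.5431, -0.0682, 0.1803]
tcp_rot: [-0.347, 0.938, -0.0, 0.0]
wrist_force: [-0.4, -0.3, 0.6]
gripper_width: 0.0603
gripper_force: 0.0
```

Call:
send_rows(moves=[[[0, 0, 0], [0, 0, 0.12], 60], [[0, 0, 15], [0, 0, 0.1], 60], [[0, 0, 20], [0, 0, 0], 60], [[0, 0, 20], [0, 0, 0], 60], [[0, 0, 0], [0, 0, 0], 60]])

```text
t: 5.05
tool_pos: [0.5407, -0.0677, 0.1221]
tcp_rot: [-0.245, 0.97, 0.001, -0.003]
wrist_force: [-0.1, 0.5, 0.9]
gripper_width: 0.06
gripper_force: 0.0
```

```bash
cat > st.py <<'E'
from h import *
o=get_obs(); Rm=R.from_quat(o["tcp_rot"]).as_matrix(); ty=np.degrees(np.arctan2(Rm[1,1],Rm[0,1]))
print(o["t"],np.round(o["tool_pos"],4),"ty",ty.round(2),"tilt",Rm[:2,2].round(4),"j7",round(o["joints"][6],3),"F",np.round(o["wrist_force"],2),"M",np.round(o["torque"],3),"w",round(o["gripper_width"],4),round(o["gripper_force"],1), "tau7",np.round(o["tau"][6],3))
print("err",(Rm.T@(np.array([.543,-.0672,.0925])-o["tool_pos"])*1000).round(2))
E
python3 st.py
```

```text
5.05 [ 0.5407 -0.0677  0.1221] ty 118.34 tilt [-0.0062 -0.0001] j7 2.231 F [-0.07  0.49  0.89] M [-0.028  0.121  0.002] w 0.06 0.0 tau7 0.063
err [-2.42 -0.77 29.56]
```

Call:
send_rows(moves=[[[0, 0, 10], [0, 0, 0], 60], [[0, 0, 10], [0, 0, 0], 60], [[0, 0, 0], [0, 0, 0], 60], [[0, 0, 0], [0, 0, 0], 60]])

```text
t: 5.38
tool_pos: [0.543, -0.0676, 0.1053]
tcp_rot: [-0.245, 0.97, 0.0, -0.0]
wrist_force: [-0.0, -0.6, 0.1]
gripper_width: 0.0602
gripper_force: 0.0
```

```bash
python3 st.py
```

```text
5.3833 [ 0.543  -0.0676  0.1053] ty 118.35 tilt [-0.0003  0.    ] j7 2.238 F [-0.01 -0.58  0.06] M [ 0.038 -0.021 -0.034] w 0.0602 0.0 tau7 0.007
err [-0.21  0.36 12.75]
```

Call:
send_rows(moves=[[[-0.2, 0.4, 8], [0, 0, 0], 60], [[0, 0, 4.7], [0, 0, 0], 60], [[0, 0, 0], [0, 0, 0], 40], [[0, 0, 0], [0, 0, 0], 40], [[0, 0, 0], [0, 0, 0], 36]])

```text
t: 5.8
tool_pos: [0.5431, -0.067, 0.0927]
tcp_rot: [-0.245, 0.97, -0.0, 0.0]
wrist_force: [-0.6, 0.3, -0.7]
gripper_width: 0.0358
gripper_force: 0.0
```

Call:
send_rows(moves=[[[0, 0, 0], [0, 0, 0], 25], [[0, 0, 0], [0, 0, 0], 25], [[0, 0, 0], [0, 0, 0], 25], [[0, 0, 0], [0, 0, 0], 25]])

```text
t: 6.13
tool_pos: [0.5436, -0.0675, 0.0932]
tcp_rot: [-0.245, 0.97, -0.0, 0.001]
wrist_force: [0.9, -2.9, 3.7]
gripper_width: 0.0282
gripper_force: 59.5
```

```bash
python3 st.py
```

```text
6.1333 [ 0.5436 -0.0675  0.0932] ty 118.35 tilt [ 0.0015 -0.0005] j7 2.241 F [ 0.89 -2.86  3.66] M [-0.465 -0.139 -0.   ] w 0.0282 59.5 tau7 0.01
err [0.41 0.51 0.66]
```

Call:
send_rows(moves=[[[0, 0, 0], [0, 0, 0.06], 25], [[0, 0, 0.04], [0, 0, 0.12], 25], [[0, 0, 0.04], [0, 0, 0.12], 25], [[0, 0, 0.04], [0, 0, 0.12], 25], [[0, 0, 0], [0, 0, 0], 25]])

```text
t: 6.55
tool_pos: [0.5437, -0.0679, 0.093]
tcp_rot: [-0.036, 0.999, -0.001, 0.001]
wrist_force: [0.5, -2.9, 4.7]
gripper_width: 0.0281
gripper_force: 59.7
```

```bash
python3 st.py
python3 - <<'E'
from h import *
im=get_image("wrist"); c=im[150:330,150:362]
cv2.imwrite("pics/c3.png",cv2.resize(c,(212*3,180*3),interpolation=cv2.INTER_CUBIC))
E
```

```text
6.55 [ 0.5437 -0.0679  0.093 ] ty 94.11 tilt [ 0.0018 -0.0014] j7 1.896 F [ 0.53 -2.87  4.73] M [-0.822 -0.198 -0.015] w 0.0281 59.7 tau7 -0.957
err [0.69 0.71 0.48]
```

View pics/c3.png

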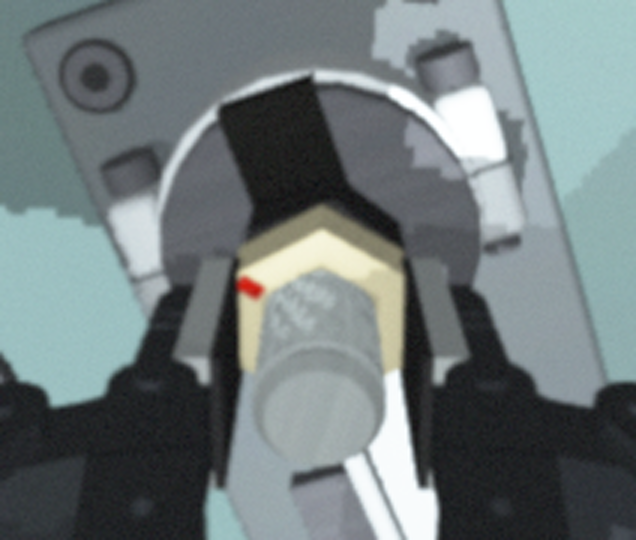

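Call:
send_rows(moves=[[[-0.5, -0.3, 0], [0, 0, 0.12], 25], [[0, 0, 0], [0, 0, 0.12], 25], [[0, 0, 0], [0, 0, 0.12], 25], [[0, 0, 0], [0, 0, 0.12], 25], [[0, 0, 0.03], [0, 0, 0.12], 25]])

```text
t: 7.02
tool_pos: [0.5437, -0.0685, 0.0928]
tcp_rot: [0.261, 0.965, -0.0, 0.001]
wrist_force: [0.9, -4.6, 5.1]
gripper_width: 0.0283
gripper_force: 59.6
```

```bash
python3 st.py
```

```text
7.0167 [ 0.5437 -0.0685  0.0928] ty 59.76 tilt [ 0.0009 -0.0012] j7 1.411 F [ 0.93 -4.65  5.14] M [-1.107  0.077 -0.002] w 0.0283 59.6 tau7 1.176
err [1.28 0.79 0.29]
```

Call:
send_rows(moves=[[[-0.7, -0.7, 0], [0, 0, 0.12], 25], [[0, 0, 0], [0, 0, 0.12], 25], [[0, 0, 0.04], [0, 0, 0.12], 25], [[0, 0, 0.04], [0, 0, 0.12], 25], [[0, 0, 0.04], [0, 0, 0.12], 25]])

```text
t: 7.43
tool_pos: [0.5433, -0.0691, 0.0925]
tcp_rot: [0.534, 0.845, -0.0, -0.0]
wrist_force: [-1.1, -3.8, 5.8]
gripper_width: 0.0282
gripper_force: 59.8
```

```bash
python3 st.py
```

```text
7.4333 [ 0.5433 -0.0691  0.0925] ty 25.39 tilt [-0.0006 -0.0005] j7 0.928 F [-1.1  -3.79  5.79] M [-0.854  0.388 -0.004] w 0.0282 59.8 tau7 1.172
err [ 1.82  0.53 -0.01]
```

Call:
send_rows(moves=[[[-0.4, -0.6, 0], [0, 0, 0.12], 25], [[0, 0, 0], [0, 0, 0.12], 25], [[0, 0, 0], [0, 0, 0.12], 25], [[0, 0, 0.03], [0, 0, 0.12], 25], [[0, 0, 0.03], [0, 0, 0.12], 25]])

```text
t: 7.85
tool_pos: [0.5427, -0.0693, 0.0923]
tcp_rot: [0.76, 0.65, -0.0, -0.0]
wrist_force: [-2.2, -2.9, 5.8]
gripper_width: 0.0281
gripper_force: 59.8
```

```bash
python3 st.py
```

```text
7.85 [ 0.5427 -0.0693  0.0923] ty -8.97 tilt [-0.0012  0.0001] j7 0.446 F [-2.23 -2.9   5.85] M [-0.651  0.534 -0.016] w 0.0281 59.8 tau7 1.176
err [ 2.14 -0.   -0.21]
```

Call:
send_rows(moves=[[[-0.3, -0.6, 0], [0, 0, 0.12], 25], [[0, -0.13, 0], [0, 0, 0.12], 25], [[0, -0.13, 0.03], [0, 0, 0.12], 25], [[0, -0.13, 0.03], [0, 0, 0.12], 25], [[0, -0.13, 0.03], [0, 0, 0.12], 25]])

```text
t: 8.27
tool_pos: [0.542, -0.069, 0.0921]
tcp_rot: [0.918, 0.396, -0.0, -0.0]
wrist_force: [-0.9, -2.4, 5.0]
gripper_width: 0.0282
gripper_force: 59.7
```

```bash
python3 st.py
```

```text
8.2667 [ 0.542  -0.069   0.0921] ty -43.34 tilt [-0.0006  0.0001] j7 -0.039 F [-0.9  -2.39  5.05] M [-0.546  0.256  0.049] w 0.0282 59.7 tau7 1.195
err [ 2.06 -0.5  -0.35]
```

Call:
send_rows(moves=[[[0.1, -0.3, 0], [0, 0, 0.12], 25], [[0, -0.13, 0.03], [0, 0, 0.12], 25], [[0, -0.13, 0.03], [0, 0, 0.12], 25], [[0, 0, 0], [0, 0, 0], 25]])

```text
t: 8.6
tool_pos: [0.5417, -0.0687, 0.0919]
tcp_rot: [0.974, 0.226, -0.001, 0.0]
wrist_force: [-0.6, -2.2, 8.1]
gripper_width: 0.0283
gripper_force: 60.0
```

```bash
python3 st.py
```

```text
8.6 [ 0.5417 -0.0687  0.0919] ty -63.92 tilt [-0.0009 -0.001 ] j7 -0.335 F [-0.59 -2.15  8.14] M [-0.46   0.223  0.01 ] w 0.0283 60.0 tau7 -0.877
err [ 1.89 -0.8  -0.59]
```

Call:
send_rows(moves=[[[0, -0.1, -0.2], [0, 0, 0.08], 25], [[0, -0.1, 0], [0, 0, 0.07], 25], [[0, 0, 0], [0, 0, 0], 25]])

```text
t: 8.85
tool_pos: [0.5416, -0.0686, 0.092]
tcp_rot: [0.988, 0.153, -0.0, 0.0]
wrist_force: [-1.4, -1.7, 5.2]
gripper_width: 0.0283
gripper_force: 59.8
```

```bash
python3 st.py
```

```text
8.85 [ 0.5416 -0.0686  0.092 ] ty -72.37 tilt [-0.0008 -0.0008] j7 -0.458 F [-1.44 -1.69  5.2 ] M [-0.551  0.134 -0.054] w 0.0283 59.8 tau7 -0.552
err [ 1.78 -0.88 -0.46]
```

Call:
send_rows(moves=[[[0, -0.1, 0], [0, 0, 0.08], 25], [[0, -0.1, 0], [0, 0, 0.08], 25], [[0, 0, 0], [0, 0, 0], 25]])

```text
t: 9.1
tool_pos: [0.5415, -0.0684, 0.092]
tcp_rot: [0.997, 0.074, -0.0, 0.0]
wrist_force: [-1.3, -2.6, 4.6]
gripper_width: 0.0285
gripper_force: 59.7
```

```bash
python3 st.py
```

```text
9.1 [ 0.5415 -0.0684  0.092 ] ty -81.51 tilt [-0.0009 -0.0008] j7 -0.591 F [-1.25 -2.64  4.55] M [-0.644  0.115  0.007] w 0.0285 59.7 tau7 -0.634
err [ 1.64 -0.93 -0.5 ]
```

Call:
send_rows(moves=[[[0, -0.1, 0], [0, 0, 0.08], 25], [[0, -0.1, 0], [0, 0, 0.08], 25], [[0, 0, 0], [0, 0, 0], 25]])

```text
t: 9.35
tool_pos: [0.5415, -0.0682, 0.092]
tcp_rot: [1.0, -0.005, -0.001, 0.001]
wrist_force: [-0.6, -3.0, 4.5]
gripper_width: 0.0282
gripper_force: 59.6
```

```bash
python3 st.py
```

```text
9.35 [ 0.5415 -0.0682  0.092 ] ty -90.56 tilt [-0.001  -0.0012] j7 -0.725 F [-0.59 -3.04  4.52] M [-0.706  0.206  0.3  ] w 0.0282 59.6 tau7 -1.003
err [ 1.5  -0.97 -0.5 ]
```

Call:
send_rows(moves=[[[0, 0, 0], [0, 0, 0], 25], [[0, 0, 0], [0, 0, 0], 25]])

```text
t: 9.52
tool_pos: [0.5415, -0.0681, 0.0921]
tcp_rot: [1.0, -0.005, -0.0, 0.0]
wrist_force: [-0.7, -3.9, 1.7]
gripper_width: 0.0283
gripper_force: 59.5
```

```bash
python3 st.py;python3 st.py|head -1
```

```text
9.5167 [ 0.5415 -0.0681  0.0921] ty -90.53 tilt [-0.0006 -0.0006] j7 -0.724 F [-0.75 -3.85  1.7 ] M [-0.953  0.191  0.292] w 0.0283 59.5 tau7 -0.264
err [ 1.49 -0.94 -0.36]
9.5167 [ 0.5415 -0.0681  0.0921] ty -90.53 tilt [-0.0006 -0.0006] j7 -0.724 F [-0.75 -3.85  1.7 ] M [-0.953  0.191  0.292] w 0.0283 59.5 tau7 -0.264
```

Call:
send_rows(moves=[[[0, 0, 0], [0, 0, 0.04], 25], [[0, 0, 0], [0, 0, 0], 25], [[0, 0, 0], [0, 0, 0], 25]])

```text
t: 9.77
tool_pos: [0.5415, -0.068, 0.0921]
tcp_rot: [1.0, -0.025, -0.0, 0.0]
wrist_force: [-0.6, -4.4, 1.5]
gripper_width: 0.0278
gripper_force: 59.3
```

```bash
python3 st.py
```

```text
9.7667 [ 0.5415 -0.068   0.0921] ty -92.88 tilt [-0.0006 -0.0005] j7 -0.759 F [-0.65 -4.43  1.48] M [-1.076  0.288  0.417] w 0.0278 59.3 tau7 -0.458
err [ 1.46 -0.9  -0.37]
```

Call:
send_rows(moves=[[[0, 0, 0], [0, 0, 0.05], 25], [[0, 0, 0], [0, 0, 0], 25], [[0, 0, 0], [0, 0, 0], 25]])

```text
t: 10.02
tool_pos: [0.5415, -0.068, 0.0921]
tcp_rot: [0.999, -0.05, -0.0, 0.0]
wrist_force: [-1.2, -5.2, 1.0]
gripper_width: 0.0283
gripper_force: 59.3
```

```bash
python3 st.py
```

```text
10.0167 [ 0.5415 -0.068   0.0921] ty -95.76 tilt [-0.0007 -0.0005] j7 -0.802 F [-1.16 -5.17  1.  ] M [-1.168  0.286  0.565] w 0.0283 59.3 tau7 -0.579
err [ 1.41 -0.92 -0.36]
```

Call:
send_rows(moves=[[[0, 0, 0], [0, 0, 0.06], 25], [[0, 0, 0], [0, 0, 0], 25], [[0, 0, 0], [0, 0, 0], 25]])

```text
t: 10.27
tool_pos: [0.5415, -0.0679, 0.0921]
tcp_rot: [0.997, -0.08, -0.0, 0.0]
wrist_force: [-1.4, -4.8, -0.4]
gripper_width: 0.0283
gripper_force: 59.3
```

```bash
python3 st.py
python3 - <<'E'
from h import *
for n in ["wrist","top","scene"]:
    get_image(n)
    for t,z in [("set_mark",.061),("jam_dot",.084)]:
        print(n,t,[(round(b["p"],2),atz(n,px(b),z).round(4)) for b in tip_of(t,n)[:1]])
E
python3 st.py
```

```text
10.2667 [ 0.5415 -0.0679  0.0921] ty -99.21 tilt [-0.0007 -0.0005] j7 -0.854 F [-1.38 -4.83 -0.41] M [-1.215  0.309  0.616] w 0.0283 59.3 tau7 -0.69
err [ 1.33 -0.92 -0.36]
wrist set_mark [(0.56, array([ 0.5518, -0.0525,  0.061 ]))]
wrist jam_dot [(0.61, array([ 0.5518, -0.0575,  0.084 ]))]
top set_mark []
top jam_dot []
scene set_mark [(0.66, array([ 0.5414, -0.3603,  0.061 ]))]
scene jam_dot [(0.56, array([ 0.6534, -0.1243,  0.084 ]))]
10.7167 [ 0.5415 -0.0679  0.0921] ty -99.22 tilt [-0.0006 -0.0003] j7 -0.854 F [-1.59 -4.98  0.32] M [-1.195  0.271  0.676] w 0.0283 59.3 tau7 -0.66
err [ 1.35 -0.91 -0.37]
```

```bash
python3 - <<'E'
from h import *
im=get_image("wrist"); c=im[160:290,170:342]
q=proj("wrist",[[.5555,-.0546,z] for z in (.052,.061,.070)]); print((q-[170,160])*4.5)
cv2.imwrite("pics/c4.png",cv2.resize(c,None,fx=4.5,fy=4.5,interpolation=cv2.INTER_CUBIC))
E
python3 st.py
```

```text
[[283.20927892 260.13730958]
 [277.71161023 285.1588913 ]
 [271.62156892 312.89257882]]
10.7667 [ 0.5415 -0.0679  0.0921] ty -99.22 tilt [-0.0006 -0.0004] j7 -0.854 F [-0.72 -5.45 -0.05] M [-1.209  0.349  0.657] w 0.0277 59.3 tau7 -0.66
err [ 1.37 -0.93 -0.37]
```

View pics/c4.png

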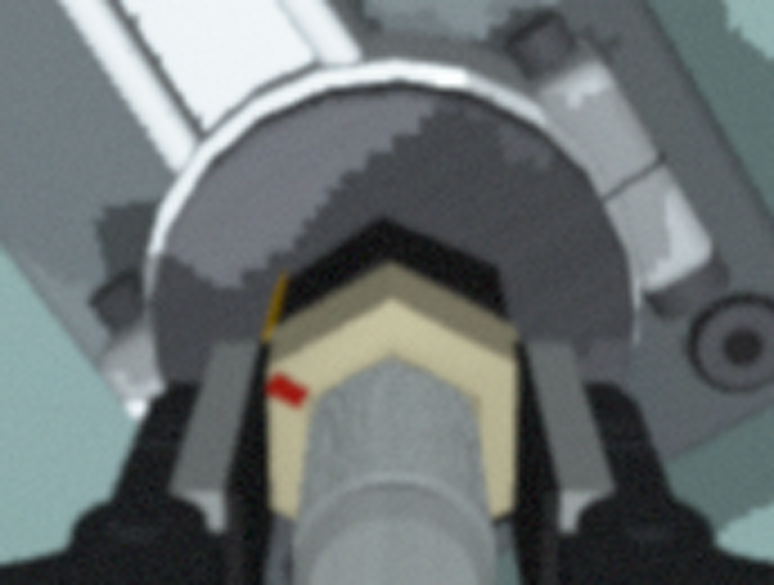

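Call:
send_rows(moves=[[[0, 0, 0], [0, 0, 0.04], 25], [[0, 0, 0], [0, 0, 0], 25], [[0, 0, 0], [0, 0, 0], 25]])

```text
t: 11.02
tool_pos: [0.5415, -0.0678, 0.0921]
tcp_rot: [0.995, -0.1, -0.0, 0.0]
wrist_force: [-2.1, -5.5, -0.0]
gripper_width: 0.0282
gripper_force: 59.3
```

```bash
python3 st.py; python3 -c "
from h import *
for i in range(3): get_image('wrist'); print(get_obs()['torque'][2])"
```

```text
11.0167 [ 0.5415 -0.0678  0.0921] ty -101.49 tilt [-0.0007 -0.0005] j7 -0.888 F [-2.06 -5.49 -0.02] M [-1.205  0.297  0.765] w 0.0282 59.3 tau7 -0.799
err [ 1.31 -0.93 -0.4 ]
0.7948852269125288
0.7870654701150159
0.6959052608016868
```

Call:
send_rows(moves=[[[0, 0, 0], [0, 0, 0], 60], [[0, 0, 0], [0, 0, 0], 60], [[0, 0, 0], [0, 0, 0], 60], [[0, 0, 0], [0, 0, 0], 60], [[0, 0, 0], [0, 0, 0], 60]])

```text
t: 11.58
tool_pos: [0.5419, -0.0671, 0.0922]
tcp_rot: [0.995, -0.101, -0.0, -0.001]
wrist_force: [-0.0, -0.3, -0.5]
gripper_width: 0.0602
gripper_force: 0.0
```

Call:
send_rows(moves=[[[0, 0, -10], [0, 0, 0], 60], [[0, 0, -20], [0, 0, 0], 60], [[0, 0, -25], [0, 0, 0], 60], [[0, 0, -25], [0, 0, 0], 60], [[0, 0, 0], [0, 0, 0], 60]])

```text
t: 12.0
tool_pos: [0.5441, -0.0688, 0.1769]
tcp_rot: [0.995, -0.102, 0.003, -0.0]
wrist_force: [1.5, -0.7, 0.1]
gripper_width: 0.0599
gripper_force: 0.0
```

```bash
python3 st.py
python3 - <<'E'
from h import *
im=get_image("wrist"); cv2.imwrite("pics/w5.png",im[130:260,150:322].repeat(4,0).repeat(4,1))
print((proj("wrist",[[.5555,-.0546,.061]])-[150,130])*4)
E
```

```text
12.0 [ 0.5441 -0.0688  0.1769] ty -101.68 tilt [ 0.0068 -0.0004] j7 -0.978 F [ 1.52 -0.73  0.05] M [-0.082 -0.093 -0.008] w 0.0599 0.0 tau7 -0.224
err [-1.95 -1.27 84.39]
[[359.00049078 240.46376196]]
```

View pics/w5.png

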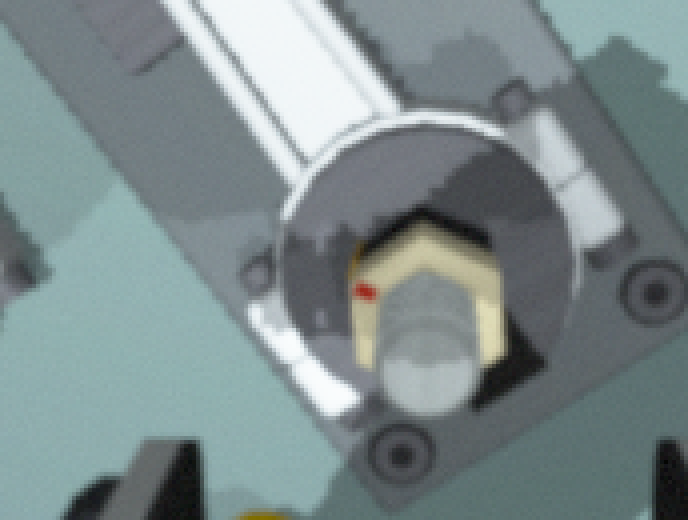

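```bash
python3 -c "
from workcell import *
print(sign_off())"
```

```text
the job is handed in; nothing more can be done
None
```

I ran the bright nut down onto the black nut and tightened it to about 0.76 N m, then let go and handed the job in; in the last wrist picture the black nut's yellow mark looked unmoved to within about a millimetre, I touched nothing else on the bench, and the judge's verdict was not reported back.

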